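# Uncover the print-tray roller and hold it up level

## Robot

A 7-joint arm with a two-finger parallel gripper is mounted at the origin on the work surface. World frame = base frame: x ahead of the robot, y to its left, z up, the work surface at z = 0. Lengths are in m, angles in rad, forces in N, time in s.
With the tool pointing down it reaches from about 0.4 to 0.85 m from the base axis. Payload 4.5 kg.
Tool frame: the origin (TCP) lies at the very end of the fingers, on their centre line; the grasp point (between the pads) lies 19 mm behind it (r.grip_depth is the z of the grasp point in the tool frame, in m); z points along the fingers, y is the line along which they close (so a half turn about z gives the same grasp; the last joint's range is limited). The gripper opens to 88 mm and grips with 3 to 60 N. Pads are 18 mm wide; open, the fingers measure 123 mm over their backs; the gripper's body (75 mm by 187 mm) begins 45 mm behind the grasp point.
Start: joints at [1.351, 0.689, -0.195, 1.565, 0.157, 0.902, -0.215], TCP at [0.157, -0.605, 0.239] pointing down, gripper open.
Joint ranges: [-3.01, 3.01], [-0.46, 2.08], [-1.47, 1.51], [0.13, 2.56], [-1, 4.14], [0.04, 2.09], [-2.66, 2.66]. Speed limits (rad/s): [2.57, 2.57, 3.14, 3.14, 3.14, 3.14, 3.14].

## Interface

Orientations are given as a unit quaternion [x, y, z, w].
In Python, from plant import r, cams, finish_job gives the robot as it stands (r), with the cameras (cams) and the job as plain functions.
- The arm moves only by the tool jog_arm, called as a command line: name --argument value ..., lists and objects as JSON in quotes. Schema: {"type":"object","properties":{"increments":{"type":"array","items":{"type":"number"},"minItems":7,"maxItems":70},"clamp_n":{"type":"number"},"only":{"type":"string"},"quiet":{"type":"boolean"},"lines":{"type":"string"}},"required":["increments"],"additionalProperties":false}. increments is one flat list of numbers that holds 1 to 10 rows one after another, with no inner brackets; each row has 7 numbers: the opening from 0.0 (shut) to 1.0 (fully open), then dx, dy, dz in normalised numbers (1 is 750 mm), then a rotation vector rx, ry, rz in a scale on which 1.0 is 4 rad; each row is the pose to reach, as a shift and turn from the pose commanded when the call began, along the tool's axes at that moment; what a row does not reach only later rows make up. A row lasts 1/10 s, in which the tool goes at most 0.05 m and 0.15 rad, less where a joint would pass 70% of its speed; a pose out of reach is approached as far as the arm can. The fingers move at their own pace and stop on an object; clamp_n is the grip in N (left out, the last holds). Time passes only in rows, so rows that do not move let the fingers close. The tool returns the time, the measured TCP pose, the force, the opening and the grip force at its end. only (a regular expression) keeps the lines of the reply that match it, lines (a string "A,B") keeps lines A to B, and quiet returns only ok. Input that does not fit is refused with a message, and nothing moves.
- r.get_state(): the state, without advancing time (a new reading comes with each control period).
- cams.snapshot(name): name is "scene" or "top" or "wrist"; returns the picture (400x640x3 uint8, red, green, blue); there is no depth.
- cams.camera_params(name): a dict with "fx", "fy", "cx", "cy" (pixels), "rvec" (rotation vector, rad) and "tvec" (3), from world to camera coordinates, as OpenCV has them. Camera axes: x right, y down, z forward; pixel columns grow to the right and rows downward; lengths in m; the calibration is good to about 2 mm. A picture is of the moment at which its call begins: read the wrist's pose just before it. camera_params takes no time and is no camera call; for the wrist camera it gives the pose at the moment of the call.
- finish_job(): hands the job in; it is judged then, once.
The state is a dict: "clock": time; "q": joint angles; "qd": joint speeds; "joint_torque": joint torques, N m; "tool_pos": TCP position; "eef_rot": TCP orientation; "contact_force": force on the tool from outside, world axes, zero at the start; "moment": the same for the moment, N m; "opening": opening from 0.0 (shut) to 1.0 (fully open); "finger_force": force on a finger pad.
Only numpy, scipy, OpenCV 4.12 (cv2) and the standard library are available. Lean on these libraries where they do the work, as an engineer would, in place of code of your own. Each camera call takes 0.05 s, during which the arm holds its last target. There are 200 camera calls.

## Task

Take the cream enamel dust cover off the print-tray roller and hang it by its handle on the red hook of the stand, leaving it hanging there. Then lift the chrome roller straight up out of its two open bearings, keeping it level, and finish while still holding it in the gripper, level and still, about 10 cm above the bearings over its tray so that its surface can be inspected. Leave the other things on the shelf where they are.

Things in the scene. Friction and masses are not known exactly. Their poses are not given: they have to be found in the camera images.
- tray: Fixed steel print tray, 130 (x) by 220 mm (y), floor 4 mm thick, lips 12 mm high. Origin under its centre on the shelf. Two open-topped V bearings at y = -70 and +70 mm (10 mm thick, 36 mm wide, tops about 50 mm above the shelf) carry the roller along the tray's y axis. Yaw up to 0.4 rad either way. Tray and hook stand may swap sides of the robot.
- tray_seat (a point): Midway between the bearings, 46 mm above the shelf: where the middle of the roller's axis lies while it is in its bearings. Axes as the tray.
- roller: Loose chrome roller, 0.24 to 0.38 kg, lying in the bearings by weight only. Origin on its axis at mid barrel, y along the axis (free to spin). Barrel 26 mm diameter, y = -60 to +60 mm, gripped across from above; shaft 10 mm; dark bakelite hand knob 28 mm diameter at y = 82 to 98 mm, brass pinion 23 mm diameter at -81 to -87 mm. Balances within 5 mm of mid barrel.
- cover: Loose cream cover, 0.16 to 0.25 kg, over the roller, walls on the tray floor, axes as the tray: inverted channel 54 (x) by 150 (y) by 63 mm high, 48 mm clear inside, ends open; lifts straight up. Origin under its centre at the walls' lower edge. Dark bail handle on top: round bar 9 mm thick along y from -49 to +49 mm, 118 mm above the origin, 55 mm above the roof; legs at y = -58 and +58 mm.
- cover_handle (a point): Middle of the centre line of the cover's handle bar; axes as the cover (bar along y). Gripped some 30 mm to one side, the middle stays free for the hook.
- hook: Fixed hook stand. Origin on the shelf under the hook's trough. Green post 20 mm square 70 mm behind the trough (+x), 198 mm high, foot plate 100 by 90 mm. From the post a red rod 8 mm thick comes forward (-x), slopes down to the trough, and turns up: the tip is 23 mm in front of the trough, its top 14 mm above it. Yaw up to 0.35 rad; at yaw 0 the open end points to the robot.
- hook_trough (a point): Lowest point of the rod's upper face, 160 mm above the shelf; axes as the stand. A hung bar rests here along the stand's y, its centre 4.5 mm higher. The bar goes in over the tip from above, the rod passing between bar and cover roof.
- punch_a: Loose brass eyelet punch, standing, 22 mm diameter, 60 mm high, origin under its foot. Leave alone.
- punch_b: Second loose brass eyelet punch, same as the first. Leave alone.
- knob: Loose spare bakelite knob, 42 mm diameter, 25 mm high, origin under its centre. Leave alone.
- cup_lid: Loose cream enamel developer cup lid, 92 mm diameter, 34 mm high with its dark knob, origin under its centre. Leave alone.
- cup: Loose cream developer cup, 74 mm diameter, 82 mm high, origin under its centre. Leave alone.
- tin: Loose brass tin of eyelets with a white lid, closed, 58 mm diameter, 46 mm high, origin under its centre. Leave alone.

How it is judged:
By the outcome, as a careful person would: the job done as asked, in the order asked, and still so for the second after the job is handed in, while the arm keeps its last pose, push and grip.
It also fails if it takes over 67 s, if anything falls off the work surface, if the arm or the gripper's body presses on something with over 40 N, if the wrist force passes 120 N, or if a joint passes its speed limit or range.

## Working session

There is one attempt and no reset: what is moved stays moved. The work goes in short steps, Python scripts to look and compute and a tool call to move; the robot and the scene stay as the last step left them, time stands still between calls to the robot, and variables do not carry over. Pictures are saved under pics/ and viewed, at most 11 in all, crops included, and the job is handed in when it is done.

```bash
ls; mkdir -p pics; python3 - <<'E'
from plant import r, cams, finish_job
import cv2
for n in("scene","top"):
    p=cams.camera_params(n); print(n,p)
    cv2.imwrite(f"pics/{n}0.png",cams.snapshot(n)[:,:,::-1])
print(r.get_state(), r.grip_depth)
E
```

```text
pics
plant.py
scene {'fx': 390.1149910052511, 'fy': 390.1149910052511, 'cx': 317.56421853294296, 'cy': 201.06568323424528, 'rvec': array([ 1.29999332,  2.30136804, -0.85894875]), 'tvec': array([ 0.31093042, -0.30454699,  1.21879601])}
top {'fx': 389.38567666107065, 'fy': 389.38567666107065, 'cx': 321.09570338433826, 'cy': 198.17964542890397, 'rvec': array([ 2.09025719, -2.13612174,  0.20213679]), 'tvec': array([0.0343556 , 0.61958851, 0.77555982])}
{'clock': 0.1, 'q': array([ 1.35080897,  0.68987727, -0.19447913,  1.56621678,  0.15729596,
        0.90252794, -0.21510981]), 'qd': array([ 0.00187636, -0.00126489,  0.00087291, -0.00091037, -0.00089651,
       -0.00066102,  0.00055689]), 'joint_torque': array([-2.74401944e-03, -5.28498638e+01, -1.27150577e+00, -1.53837562e+01,
       -5.26017195e-02,  1.94021086e-03,  2.34612560e-05]), 'tool_pos': array([ 0.15671372, -0.60445161,  0.23800966]), 'eef_rot': array([ 9.91957591e-01,  1.26568019e-01, -1.76939240e-04, -8.01729055e-04]), 'contact_force': array([ 0.21704092, -0.16266986,  0.04290171]), 'moment': array([ 0.0099835 ,  0.00674137, -0.05496308]), 'finger_force': 0.0, 'opening': 1.0016772715913347} -0.0187
```

View pics/scene0.png

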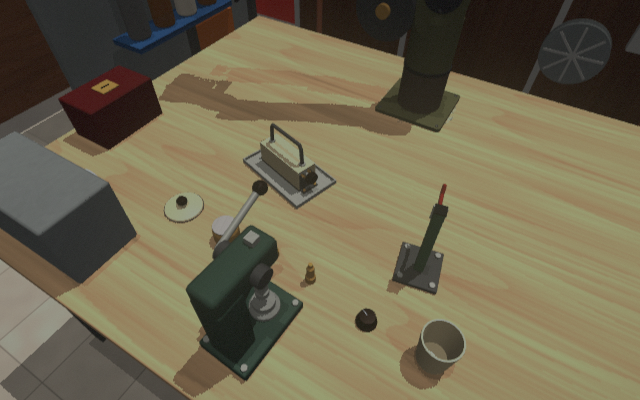

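View pics/top0.png

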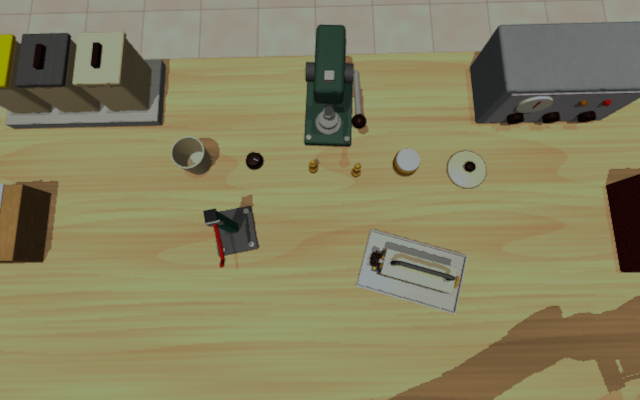

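The scene view shows the tray with cover at about (290,165) and the hook stand at about (425,250). In the top view the tray is at (412,270) with the bar from (393,263) to (455,278). The hook is red, from (215,222) to (222,262). Next I'll enlarge both.

```bash
cat > h.py <<'E'
from plant import r, cams, finish_job
import cv2, numpy as np
from scipy.spatial.transform import Rotation as R
def P(c):
    K=np.array([[c["fx"],0,c["cx"]],[0,c["fy"],c["cy"]],[0,0,1]]);return K@np.c_[cv2.Rodrigues(c["rvec"])[0],c["tvec"]]
def proj(c,X):
    u=P(c)@np.append(X,1);return u[:2]/u[2]
def tri(ca,a,cb,b):
    X=cv2.triangulatePoints(P(ca),P(cb),np.array(a,float).reshape(2,1),np.array(b,float).reshape(2,1))[:,0];X=X[:3]/X[3]
    return X.round(4),(proj(ca,X)-a).round(1),(proj(cb,X)-b).round(1)
def atz(c,u,z):
    M=P(c);H=np.c_[M[:,0],M[:,1],M[:,2]*z+M[:,3]];x=np.linalg.solve(H,[u[0],u[1],1]);return x[:2]/x[2]
def crop(im,x,y,w,h,s): return cv2.resize(im[y:y+h,x:x+w],None,fx=s,fy=s,interpolation=cv2.INTER_CUBIC)
def toTool(d):  # world vector into tool axes
    return R.from_quat(r.get_state()["eef_rot"]).inv().apply(d)
E
python3 - <<'E'
from h import *
s=cv2.imread("pics/scene0.png");t=cv2.imread("pics/top0.png")
a=np.hstack([crop(t,350,225,120,90,3.3333),crop(t,190,195,120,90,3.3333)])
b=np.hstack([crop(s,235,115,120,90,3.3333),crop(s,370,180,120,90,3.3333)])
g=np.vstack([a,b]);print(g.shape);g=np.clip(g*1.5,0,255).astype('uint8')
cv2.imwrite("pics/crops.png",g)
E
```

```text
(600, 800, 3)
```

View pics/crops.png

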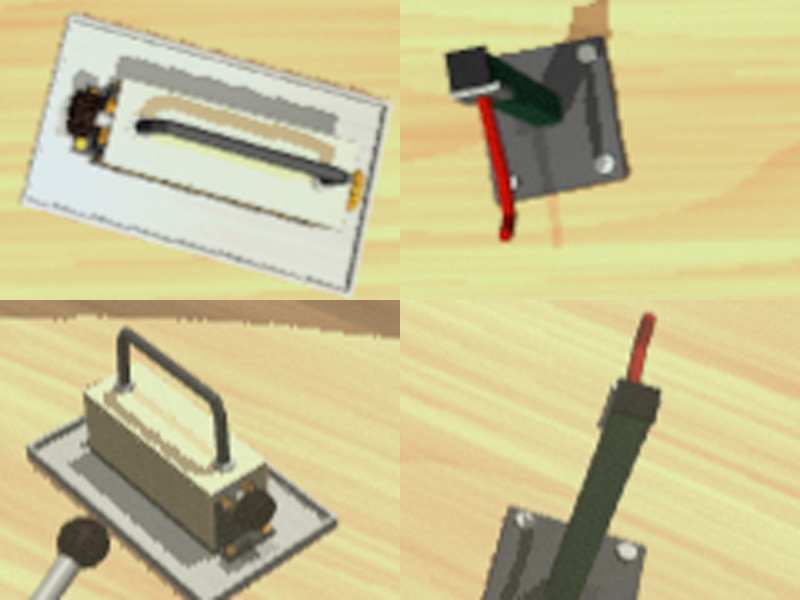

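Crops: the handle corners are at top (146,126) and (345,177), and at scene (220,400) for the knob end and (125,333). The hook tip is at top (506,236), scene (648,318). The tray corners and stand foot corners are clear too.

```bash
python3 - <<'E'
from h import *
T=cams.camera_params("top");S=cams.camera_params("scene")
tp=lambda u,v,ox,oy:np.array([ox+u/3.3333-.35,oy+v/3.3333-.35])
A=tp(146,126,350,225);B=tp(345,177,350,225)
a=tp(220,102,235,115);b=tp(125,33,235,115)
p,e1,e2=tri(T,A,S,a);print("knob end",p,e1,e2)
q,e1,e2=tri(T,B,S,b);print("other end",q,e1,e2)
d=p-q;print("mid",(p+q)/2,"len",np.linalg.norm(d),"yaw",np.arctan2(-d[0],d[1]))
c=[atz(T,tp(*u,350,225),.012) for u in((72,15),(388,103),(352,295),(22,203))]
print("tray",np.round(c,4),np.mean(c,0)); v=c[0]-c[1];w=c[3]-c[2];print(np.arctan2(-v[0],v[1]),np.arctan2(-w[0],w[1]),np.linalg.norm(v),np.linalg.norm(w))
print("tip",tri(T,tp(506,236,190-120,195),S,tp(648,20-2,370-120,180)))
c=[atz(T,tp(u[0]-400,u[1],190,195),.006) for u in((603,38),(630,177))]; v=c[1]-c[0];print("foot",np.round(c,4),np.arctan2(-v[1],-v[0]),np.linalg.norm(v))
print("rod at post, z.18-.19",atz(T,tp(84,98,190,195),.185),"tip z.174",atz(T,tp(106,236,190,195),.172))
print("post top corners",[atz(T,tp(*u,190,195),.198).round(4) for u in((46,55),(84,46),(92,88),(52,96))])
E
```

```text
knob end [ 0.4802 -0.1188  0.125 ] [ 1.6 -0.9] [1.5 0.3]
other end [ 0.4468 -0.2279  0.1188] [-0.7  0.4] [-0.6 -0.2]
mid [ 0.4635  -0.17335  0.1219 ] len 0.11426639926067506 yaw -0.2970813154213062
tray [[ 0.5569 -0.0898]
 [ 0.4938 -0.2961]
 [ 0.372  -0.2615]
 [ 0.4342 -0.0514]] [ 0.46421703 -0.17468699]
-0.29662955806524754 -0.28759195007575467 0.21568720004187258 0.21903299073252092
tip (array([0.4784, 0.2033, 0.1695]), array([-0.1,  0. ]), array([-0.1, -0. ]))
foot [[0.6167 0.1833]
 [0.5212 0.1636]] 0.20279917384252566 0.09750663843844462
rod at post, z.18-.19 [0.55202782 0.21333266] tip z.174 [0.4783086  0.20256575]
post top corners [array([0.5739, 0.2309]), array([0.5783, 0.2106]), array([0.5555, 0.2056]), array([0.5517, 0.2268])]
```

```bash
cat >> h.py <<'E'
def go(x,y,z,a):  # shift+turn (tool axes) to TCP x,y,z pointing down with tool y at angle a (mod pi)
    s=r.get_state();q=R.from_quat(s["eef_rot"])
    for k in(0,np.pi):
        Y=np.array([np.cos(a+k),np.sin(a+k),0]);Z=np.array([0,0,-1.]);t=R.from_matrix(np.c_[np.cross(Y,Z),Y,Z])
        rv=(q.inv()*t).as_rotvec()
        if np.linalg.norm(rv)<np.pi/2: break
    print("shift",q.inv().apply(np.array([x,y,z])-s["tool_pos"]).round(4),"turn",rv.round(3),"q",s["q"].round(2),"t",s["clock"])
E
python3 - <<'E'
from h import *
c=cams.camera_params("wrist");C=-cv2.Rodrigues(c["rvec"])[0].T@c["tvec"];s=r.get_state()
print("cam in tool",toTool(C-s["tool_pos"]),"cam z axis",toTool(cv2.Rodrigues(c["rvec"])[0][2]),c["fx"])
go(.40,.12,.34,.195)
go(.473,-.145,.28,-.293)
E
```

```text
cam in tool [ 0.08182244 -0.0005935  -0.14683278] cam z axis [-3.10376307e-01  4.07721122e-04  9.50613687e-01] 276.48950204427024
shift [ 0.4174 -0.6403 -0.101 ] turn [-1.000e-03 -1.000e-03 -1.512e+00] q [ 1.35  0.69 -0.19  1.57  0.16  0.9  -0.22] t 0.1
shift [ 0.4215 -0.3654 -0.0415] turn [-2.000e-03 -1.000e-03 -1.024e+00] q [ 1.35  0.69 -0.19  1.57  0.16  0.9  -0.22] t 0.1
```

Careful with the scale: shifts go in shares of 750 mm and turns go in shares of 4 rad. That gives: 0.4 m is 0.5333, -0.28 m is -0.3733, -1.024 rad is -0.256.

jog_arm --increments '[1, 0.0533, -0.0467, -0.0533, 0, 0, -0.025, 1, 0.1067, -0.0933, -0.0547, 0, 0, -0.05, 1, 0.16, -0.14, -0.0547, 0, 0, -0.075, 1, 0.2133, -0.1867, -0.0547, 0, 0, -0.105, 1, 0.2667, -0.2333, -0.0547, 0, 0, -0.1375, 1, 0.32, -0.28, -0.0547, 0, 0, -0.165, 1, 0.3733, -0.3267, -0.0547, 0, 0, -0.195, 1, 0.4267, -0.3733, -0.0547, 0, 0, -0.225, 1, 0.48, -0.42, -0.0547, 0, 0, -0.255, 1, 0.5333, -0.4667, -0.0547, 0, 0, -0.256]'

```text
clock: 1.1
tool_pos: [0.4329, -0.199, 0.2795]
eef_rot: [0.802, 0.597, -0.0, -0.0]
contact_force: [0.2, -0.4, -0.2]
opening: 1.001
finger_force: 0.0
```

jog_arm --increments '[1, 0, -0.0133, 0, 0, 0, 0, 1, 0, -0.0133, 0, 0, 0, 0]'

```text
clock: 1.3
tool_pos: [0.422, -0.1964, 0.2794]
eef_rot: [0.802, 0.598, -0.001, -0.001]
contact_force: [-1.3, 0.2, 0.0]
opening: 1.003
finger_force: 0.0
```

```bash
python3 - <<'E'
from h import *
go(.45,.13,.30,.195)
go(.473,-.145,.28,-.293)
E
```

```text
shift [ 0.3208 -0.0664 -0.0206] turn [-0.002 -0.    -0.484] q [ 0.68  0.46 -0.51  1.96  0.31  0.8  -0.29] t 1.3
shift [ 0.0638  0.0342 -0.0007] turn [-0.002  0.     0.004] q [ 0.68  0.46 -0.51  1.96  0.31  0.8  -0.29] t 1.3
```

Scaled: 0.33 m is 0.44, 0.28 m is 0.3733, -0.24 rad is -0.06.

jog_arm --increments '[1, 0.0533, -0.0133, -0.0267, 0, 0, -0.015, 1, 0.1067, -0.0267, -0.0267, 0, 0, -0.03, 1, 0.16, -0.04, -0.0267, 0, 0, -0.045, 1, 0.2133, -0.06, -0.0267, 0, 0, -0.06, 1, 0.2667, -0.08, -0.0267, 0, 0, -0.075, 1, 0.32, -0.1067, -0.0267, 0, 0, -0.09, 1, 0.3733, -0.12, -0.0267, 0, 0, -0.105, 1, 0.4267, -0.1333, -0.0267, 0, 0, -0.121, 1, 0.44, -0.1333, -0.0267, 0, 0, -0.121, 1, 0.44, -0.1333, -0.0267, 0, 0, -0.121]'

```text
clock: 2.3
tool_pos: [0.4231, 0.1468, 0.2995]
eef_rot: [0.637, 0.771, -0.0, 0.0]
contact_force: [-0.5, -1.1, -0.1]
opening: 1.003
finger_force: 0.0
```

```bash
python3 - <<'E'
from h import *
import json
c=cams.camera_params("wrist");im=cams.snapshot("wrist")[:,:,::-1]
cv2.imwrite("pics/w1.png",im);json.dump({k:np.asarray(v).tolist() for k,v in c.items()},open("w1.json","w"))
for n,X in(("tip",(.478,.203,.17)),("trough",(.5,.207,.16)),("post",(.567,.22,.198))):print(n,proj(c,X))
go(.49,.23,.30,.195)
E
```

```text
tip [384.87630112 143.12717863]
trough [404.50738881 142.05011789]
post [492.98596945 147.46024762]
shift [ 0.0708  0.0819 -0.0009] turn [-0.001  0.002 -0.007] q [ 0.04  0.43 -0.68  1.98  0.36  0.86 -0.66] t 2.35
```

View pics/w1.png

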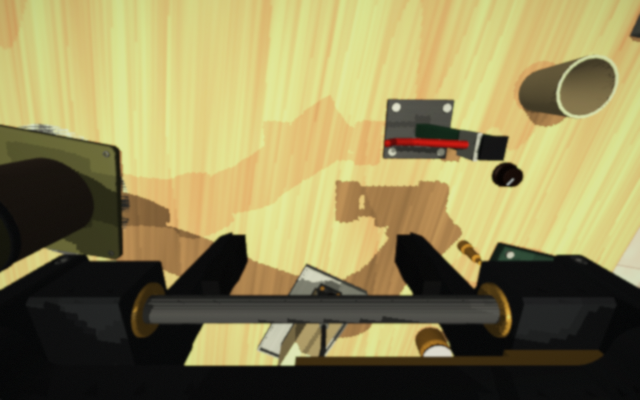

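The wrist view shows the red rod with its tip at about (386,144) and the rod meeting the post at (468,145). My prediction for the tip was (385,143), so it agrees well. I'll take a second view with a baseline.

Scaled: -0.07 m is -0.0933, 0.055 m is 0.0733.

jog_arm --increments '[1, -0.0467, 0.04, 0, 0, 0, 0, 1, -0.0933, 0.0733, 0, 0, 0, 0, 1, -0.0933, 0.0733, 0, 0, 0, 0, 1, -0.0933, 0.0733, 0, 0, 0, 0]'

```text
clock: 2.75
tool_pos: [0.4897, 0.0851, 0.299]
eef_rot: [0.639, 0.769, -0.001, -0.0]
contact_force: [-0.4, 0.9, -1.3]
opening: 0.997
finger_force: 0.0
```

```bash
python3 - <<'E'
from h import *
import json
c=cams.camera_params("wrist");im=cams.snapshot("wrist")[:,:,::-1]
cv2.imwrite("pics/w2.png",im);json.dump({k:np.asarray(v).tolist() for k,v in c.items()},open("w2.json","w"))
p=proj(c,(.51,.21,.17)).astype(int);x,y=p-[70,40];y=max(y,0);print("w2 crop",x,y)
w1=cv2.imread("pics/w1.png");g=np.vstack([crop(w1,360,90,140,74,4),crop(im,x,y,140,74,4)])
g=np.clip(g*1.2,0,255).astype('uint8');print(g.shape);cv2.imwrite("pics/wc.png",g)
E
```

```text
w2 crop 297 20
(592, 560, 3)
```

View pics/wc.png

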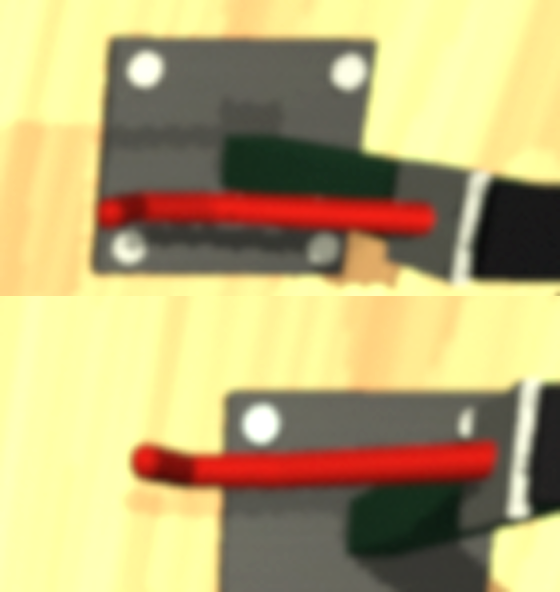

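Crop: in view 1 the tip ball is at (112,211), the bend at about (146,207) and the rod's post end at (430,218). In view 2 they are at (148,166), (193,174) and (490,163).

```bash
python3 - <<'E'
from h import *
import json
L=lambda n:{k:np.array(v) for k,v in json.load(open(n)).items()}
a,b=L("w1.json"),L("w2.json")
f=lambda u,v,x,y:np.array([x+u/4-.4,y+v/4-.4])
X=[]
for n,p,q in(("tip",(112,211),(148,166)),("bend",(146,207),(193,174)),("post",(430,218),(490,163))):
    t=tri(a,f(*p,360,90),b,f(*q,297,20));print(n,*t);X.append(t[0])
d=X[2]-X[0];print(np.arctan2(d[1],d[0]),np.linalg.norm(d[:2]))
print("foot corners w1",[atz(a,f(*u,360,90),.006).round(4) for u in((110,40),(376,40),(95,271))])
E
```

```text
tip [0.4804 0.204  0.1695] [-0.2  0.2] [ 0.3 -0.2]
bend [0.4914 0.2057 0.1591] [-0.3  0.2] [ 0.3 -0.2]
post [0.5545 0.2175 0.1767] [-0.4  0.2] [ 0.4 -0.2]
0.1802097520039835 0.07531971853372793
foot corners w1 [array([0.5056, 0.2524]), array([0.6039, 0.2713]), array([0.5226, 0.1664])]
```

```bash
python3 - <<'E'
from h import *
go(.4548,-.2045,.20,-.293)
E
```

```text
shift [-0.2796 -0.0877  0.0997] turn [-0.002  0.001  0.48 ] q [ 0.16  0.5  -0.67  1.85  0.38  0.93 -0.49] t 2.8
```

Scaled: -0.28 m is -0.3733, -0.24 m is -0.32, 0.48 rad is 0.12.

jog_arm --increments '[1, -0.0533, -0.0133, 0.0133, 0, 0, 0.015, 1, -0.1067, -0.0267, 0.0267, 0, 0, 0.03, 1, -0.16, -0.0467, 0.04, 0, 0, 0.045, 1, -0.2133, -0.0667, 0.0533, 0, 0, 0.06, 1, -0.2667, -0.08, 0.0733, 0, 0, 0.075, 1, -0.32, -0.1, 0.0933, 0, 0, 0.095, 1, -0.3733, -0.1173, 0.1133, 0, 0, 0.12, 1, -0.3733, -0.1173, 0.1333, 0, 0, 0.12, 1, -0.3733, -0.1173, 0.1333, 0, 0, 0.12, 1, -0.3733, -0.1173, 0.1333, 0, 0, 0.12]'

```text
clock: 3.8
tool_pos: [0.4563, -0.2014, 0.2002]
eef_rot: [0.801, 0.599, 0.0, -0.0]
contact_force: [-0.5, 1.0, -0.1]
opening: 0.996
finger_force: 0.0
```

```bash
python3 - <<'E'
from h import *
go(.4548,-.2045,.103,-.293)
cv2.imwrite("pics/w3.png",cams.snapshot("wrist")[:,:,::-1])
E
```

```text
shift [-0.0035 -0.0005  0.0972] turn [-0.    -0.001  0.006] q [ 0.61  0.61 -0.46  1.97  0.43  0.65 -0.41] t 3.8
```

View pics/w3.png

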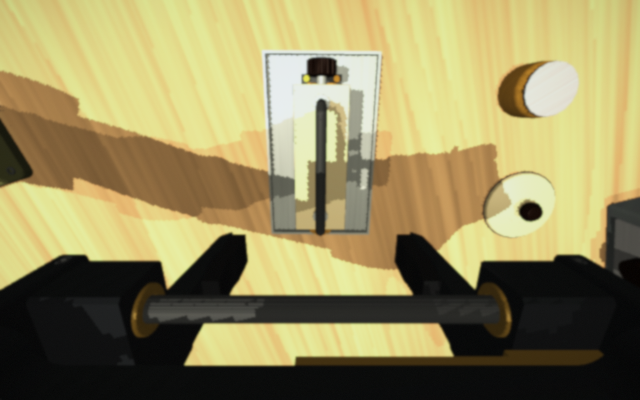

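The bar runs straight down the image at u≈320, centred between the fingers, with the far bar end at (321,105). Alignment is good, so I'll descend and grip.

Scaled: 0.0975 m is 0.13, 0.09 m is 0.12.

jog_arm --increments '[1, -0.004, 0, 0.04, 0, 0, 0, 1, -0.004, 0, 0.08, 0, 0, 0, 1, -0.004, 0, 0.12, 0, 0, 0, 1, -0.004, 0, 0.13, 0, 0, 0, 1, -0.004, 0, 0.13, 0, 0, 0, 0, -0.004, 0, 0.13, 0, 0, 0, 0, -0.004, 0, 0.13, 0, 0, 0, 0, -0.004, 0, 0.13, 0, 0, 0, 0, -0.004, 0, 0.13, 0, 0, 0, 0, -0.004, 0, 0.13, 0, 0, 0]' --clamp_n 50

```text
clock: 4.85
tool_pos: [0.4558, -0.206, 0.1026]
eef_rot: [0.802, 0.598, 0.0, 0.0]
contact_force: [-0.2, -0.1, -1.4]
opening: 0.568
finger_force: 0.0
```

jog_arm --increments '[0, 0, 0, 0, 0, 0, 0, 0, 0, 0, 0, 0, 0, 0, 0, 0, 0, 0, 0, 0, 0, 0, 0, 0, 0, 0, 0, 0]'

```text
clock: 5.25
tool_pos: [0.4556, -0.2057, 0.1022]
eef_rot: [0.802, 0.598, -0.0, -0.0]
contact_force: [-0.3, -0.3, -0.5]
opening: 0.207
finger_force: 0.0
```

jog_arm --increments '[0, 0, 0, 0, 0, 0, 0, 0, 0, 0, 0, 0, 0, 0, 0, 0, 0, 0, 0, 0, 0, 0, 0, 0, 0, 0, 0, 0, 0, 0, 0, 0, 0, 0, 0]'

```text
clock: 5.75
tool_pos: [0.4555, -0.2057, 0.1022]
eef_rot: [0.802, 0.598, -0.0, -0.0]
contact_force: [0.8, 0.1, 0.8]
opening: 0.076
finger_force: 49.3
```

jog_arm --increments '[0, 0, 0, -0.0067, 0, 0, 0, 0, 0, 0, -0.02, 0, 0, 0, 0, 0, 0, -0.04, 0, 0, 0, 0, 0, 0, -0.0667, 0, 0, 0, 0, 0, 0, -0.1, 0, 0, 0, 0, 0, 0, -0.1333, 0, 0, 0, 0, 0, 0, -0.1733, 0, 0, 0, 0, 0, 0, -0.2, 0, 0, 0, 0, 0, 0, -0.2, 0, 0, 0, 0, 0, 0, -0.2, 0, 0, 0]'

```text
clock: 6.75
tool_pos: [0.4552, -0.2059, 0.2523]
eef_rot: [0.802, 0.598, -0.0, 0.0]
contact_force: [-0.8, -0.7, -1.8]
opening: 0.073
finger_force: 49.5
```

```bash
python3 - <<'E'
from h import *
s=r.get_state();q=R.from_quat(s["eef_rot"])
# grasp at -32mm along stand y from trough
a=.187;X=np.array([np.cos(a),np.sin(a)]);Y=np.array([-X[1],X[0]])
o=np.array([.498,.207])
for k,z in((-.09,.25),(-.09,.175),(0,.175),(0,.147)): 
    p=o+k*X-.032*Y;print(p);go(*p,z,a)
E
```

```text
[0.41551821 0.15882579]
shift [ 0.3382 -0.1421  0.0021] turn [ 0.     0.    -0.476] q [ 0.66  0.54 -0.52  1.91  0.37  0.78 -0.35] t 6.75
[0.41551821 0.15882579]
shift [ 0.3383 -0.1421  0.0771] turn [ 0.     0.    -0.476] q [ 0.66  0.54 -0.52  1.91  0.37  0.78 -0.35] t 6.75
[0.50394919 0.17555788]
shift [ 0.3795 -0.0621  0.0771] turn [ 0.     0.    -0.476] q [ 0.66  0.54 -0.52  1.91  0.37  0.78 -0.35] t 6.75
[0.50394919 0.17555788]
shift [ 0.3795 -0.0621  0.1051] turn [ 0.     0.    -0.476] q [ 0.66  0.54 -0.52  1.91  0.37  0.78 -0.35] t 6.75
```

Scaled: 0.27 m is 0.36, 0.18 m is 0.24, -0.44 rad is -0.11.

jog_arm --increments '[0, 0.0133, -0.0067, 0, 0, 0, -0.005, 0, 0.04, -0.02, 0, 0, 0, -0.0125, 0, 0.08, -0.0333, 0, 0, 0, -0.025, 0, 0.12, -0.0533, 0, 0, 0, -0.0375, 0, 0.16, -0.0667, 0, 0, 0, -0.05, 0, 0.2, -0.0867, 0, 0, 0, -0.0625, 0, 0.24, -0.1, 0, 0, 0, -0.075, 0, 0.28, -0.12, 0, 0, 0, -0.0875, 0, 0.32, -0.1333, 0, 0, 0, -0.1, 0, 0.36, -0.1533, 0, 0, 0, -0.11]'

```text
clock: 7.75
tool_pos: [0.4211, 0.0874, 0.2512]
eef_rot: [0.65, 0.76, -0.001, -0.001]
contact_force: [0.5, -0.5, -1.8]
opening: 0.075
finger_force: 49.5
```

jog_arm --increments '[0, 0.04, 0.004, 0.0067, 0, 0, -0.005, 0, 0.0733, 0.0067, 0.02, 0, 0, -0.009, 0, 0.0893, 0.0107, 0.04, 0, 0, -0.009, 0, 0.0893, 0.0107, 0.06, 0, 0, -0.009, 0, 0.0893, 0.0107, 0.08, 0, 0, -0.009, 0, 0.0893, 0.0107, 0.0933, 0, 0, -0.009, 0, 0.0893, 0.0107, 0.1027, 0, 0, -0.009, 0, 0.0893, 0.0107, 0.1027, 0, 0, -0.009, 0, 0.0893, 0.0107, 0.1027, 0, 0, -0.009]'

```text
clock: 8.65
tool_pos: [0.4201, 0.1534, 0.1753]
eef_rot: [0.638, 0.77, 0.0, -0.0]
contact_force: [-0.4, 0.4, -1.3]
opening: 0.075
finger_force: 49.5
```

```bash
python3 - <<'E'
from h import *
go(.4155,.1588,.175,.187);go(.5039,.1756,.175,.187)
im=[cams.snapshot(n)[:,:,::-1] for n in("scene","top","wrist")]
g=np.vstack([np.hstack([crop(im[0],360,130,100,75,4),crop(im[1],190,180,100,75,4)]),np.hstack([crop(im[2],240,0,200,150,2),crop(im[2],0,0,640,300,.625)[:0] if 0 else np.zeros((300,400,3),'uint8')])])
cv2.imwrite("pics/m.png",g)
E
```

```text
shift [ 0.0062 -0.0036  0.0003] turn [ 0. -0.  0.] q [-0.13  0.62 -0.51  2.14  0.6   0.53 -0.9 ] t 8.65
shift [0.0062 0.0864 0.0003] turn [ 0. -0.  0.] q [-0.13  0.62 -0.51  2.14  0.6   0.53 -0.9 ] t 8.65
```

View pics/m.png

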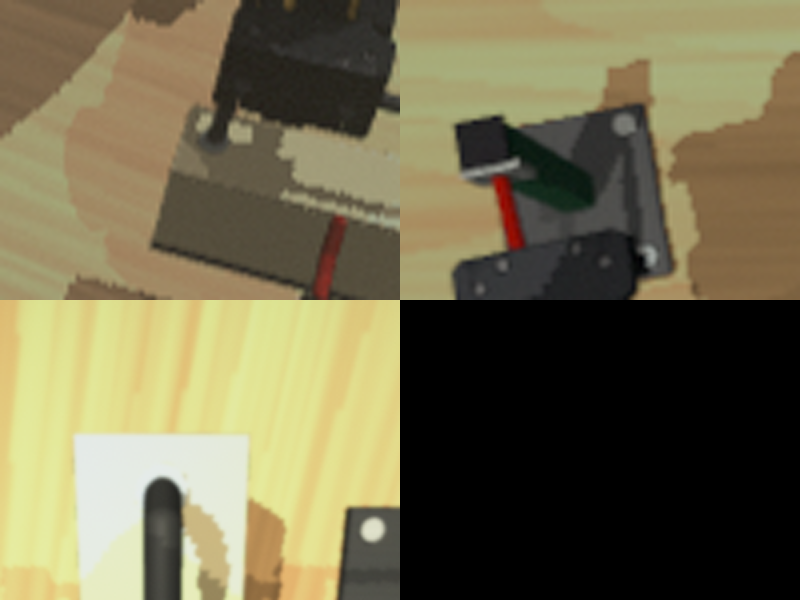

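The cover hangs straight, with the bar aligned in the wrist crop and the rod tip ahead of it. Now I'll move in over the tip and lower.

Scaled: 0.086 m is 0.1147, 0.006 m is 0.008.

jog_arm --increments '[0, 0.008, 0.0133, 0, 0, 0, 0, 0, 0.008, 0.0333, 0, 0, 0, 0, 0, 0.008, 0.0533, 0, 0, 0, 0, 0, 0.008, 0.0733, 0, 0, 0, 0, 0, 0.008, 0.0933, 0, 0, 0, 0, 0, 0.008, 0.1067, 0, 0, 0, 0, 0, 0.008, 0.1147, 0, 0, 0, 0, 0, 0.008, 0.1147, 0, 0, 0, 0, 0, 0.008, 0.1147, 0, 0, 0, 0]'

```text
clock: 9.7
tool_pos: [0.5029, 0.175, 0.1752]
eef_rot: [0.638, 0.77, -0.0, -0.0]
contact_force: [0.0, -0.4, -1.1]
opening: 0.075
finger_force: 49.5
```

jog_arm --increments '[0, 0, 0, 0.0067, 0, 0, 0, 0, 0, 0, 0.0133, 0, 0, 0, 0, 0, 0, 0.02, 0, 0, 0, 0, 0, 0, 0.0253, 0, 0, 0, 0, 0, 0, 0.0293, 0, 0, 0, 0, 0, 0, 0.0293, 0, 0, 0]'

```text
clock: 10.3
tool_pos: [0.5033, 0.175, 0.1527]
eef_rot: [0.638, 0.77, -0.0, -0.0]
contact_force: [0.2, -0.5, -1.3]
opening: 0.073
finger_force: 49.5
```

```bash
python3 - <<'E'
from h import *
go(.5039,.1756,.146,.187)
im=[cams.snapshot(n)[:,:,::-1] for n in("scene","wrist")]
cv2.imwrite("pics/m2.png",np.hstack([crop(im[0],360,110,130,130,3),crop(im[1],220,20,200,200,1.95)]))
E
```

```text
shift [0.0005 0.0007 0.0067] turn [-0.001  0.     0.   ] q [-0.11  0.74 -0.52  1.91  0.59  0.64 -0.81] t 10.3
```

View pics/m2.png

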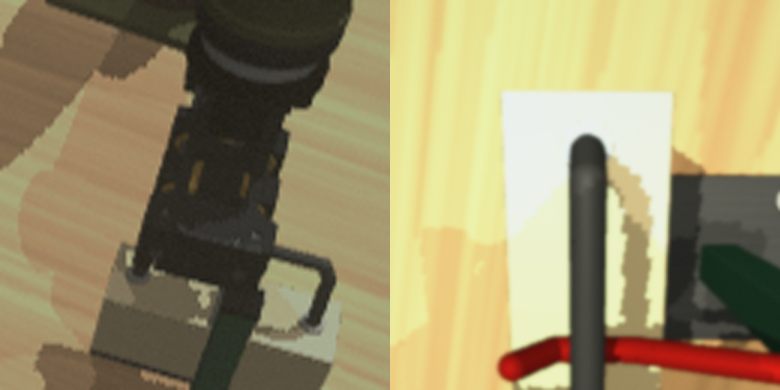

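The wrist crop shows the red rod passing under the bar at about (588,348), with its upturned tip in front at (510,365). I'll lower until contact.

Scaled: 0.006 m is 0.008, 0.005 m is 0.0067.

jog_arm --increments '[0, 0, 0, 0.004, 0, 0, 0, 0, 0, 0, 0.0067, 0, 0, 0, 0, 0, 0, 0.008, 0, 0, 0, 0, 0, 0, 0.008, 0, 0, 0]'

```text
clock: 10.8
tool_pos: [0.5035, 0.1751, 0.147]
eef_rot: [0.638, 0.77, -0.0, -0.0]
contact_force: [-0.6, -0.4, -2.2]
opening: 0.075
finger_force: 49.5
```

jog_arm --increments '[0, 0, 0, 0.0013, 0, 0, 0, 0, 0, 0, 0.0027, 0, 0, 0, 0, 0, 0, 0.0027, 0, 0, 0]'

```text
clock: 11.1
tool_pos: [0.5035, 0.1751, 0.1451]
eef_rot: [0.638, 0.77, -0.0, 0.0]
contact_force: [-0.0, -0.0, -1.9]
opening: 0.076
finger_force: 49.5
```

Scaled: 0.002 m is 0.0027, 0.001 m is 0.0013.

jog_arm --increments '[0, 0, 0, 0.0013, 0, 0, 0, 0, 0, 0, 0.0027, 0, 0, 0, 0, 0, 0, 0.0027, 0, 0, 0]'

```text
clock: 11.4
tool_pos: [0.5037, 0.1751, 0.1434]
eef_rot: [0.638, 0.77, 0.0, 0.0]
contact_force: [-0.4, -1.6, 2.5]
opening: 0.079
finger_force: 49.2
```

jog_arm --increments '[0, 0, 0, 0.0013, 0, 0, 0, 0, 0, 0, 0.0027, 0, 0, 0, 0, 0, 0, 0.0027, 0, 0, 0]'

```text
clock: 11.7
tool_pos: [0.504, 0.1751, 0.1418]
eef_rot: [0.638, 0.77, 0.0, 0.0]
contact_force: [-1.9, -1.8, 8.0]
opening: 0.074
finger_force: 48.8
```

The bar is seated on the hook. I'll ease the press and release, opening partway.

Scaled: -0.001 m is -0.0013.

jog_arm --increments '[0, 0, 0, -0.0013, 0, 0, 0, 0, 0, 0, -0.0013, 0, 0, 0, 0.15, 0, 0, -0.0013, 0, 0, 0, 0.25, 0, 0, -0.0013, 0, 0, 0, 0.4, 0, 0, -0.0013, 0, 0, 0, 0.45, 0, 0, -0.0013, 0, 0, 0, 0.45, 0, 0, -0.0013, 0, 0, 0, 0.45, 0, 0, -0.0013, 0, 0, 0, 0.45, 0, 0, -0.0013, 0, 0, 0]'

```text
clock: 12.6
tool_pos: [0.5036, 0.1752, 0.1422]
eef_rot: [0.638, 0.77, 0.0, 0.0]
contact_force: [-0.7, 0.6, -0.4]
opening: 0.447
finger_force: 0.0
```

jog_arm --increments '[0.5, 0, 0, 0, 0, 0, 0, 0.5, 0, 0, -0.0067, 0, 0, 0, 0.5, 0, 0, -0.0267, 0, 0, 0, 0.5, 0, 0, -0.0533, 0, 0, 0, 0.5, 0, 0, -0.0933, 0, 0, 0, 0.5, 0, 0, -0.1333, 0, 0, 0, 0.5, 0, 0, -0.16, 0, 0, 0, 0.5, 0, 0, -0.16, 0, 0, 0]'

```text
clock: 13.4
tool_pos: [0.505, 0.1763, 0.2652]
eef_rot: [0.638, 0.77, 0.003, 0.001]
contact_force: [0.4, 0.1, -0.2]
opening: 0.499
finger_force: 0.0
```

```bash
python3 - <<'E'
from h import *
cv2.imwrite("pics/m3.png",cams.snapshot("wrist")[:,:,::-1])
go(.464,-.174,.26,-.293)
E
```

```text
shift [-0.3359 -0.1044  0.003 ] turn [ 0.003 -0.001  0.48 ] q [-0.03  0.59 -0.63  1.8   0.44  0.89 -0.68] t 13.45
```

View pics/m3.png

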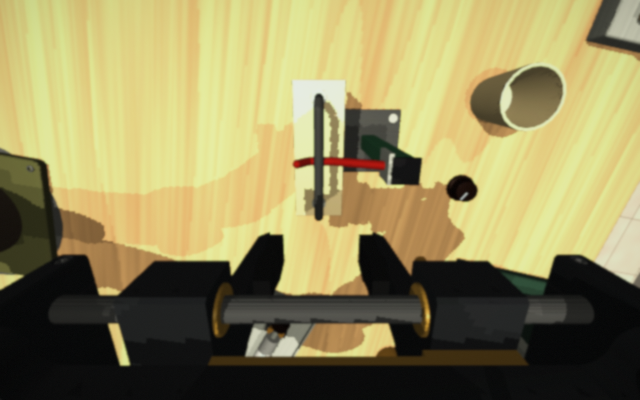

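The cover hangs on the hook: its bar crosses the red rod at about (319,160), roughly centred and level. Now I'll go to the roller, taking two wrist views on the way.

Scaled: -0.336 m is -0.448, -0.32 m is -0.4267, 0.48 rad is 0.12.

jog_arm --increments '[1, -0.0533, -0.0133, -0.0133, 0, 0, 0, 1, -0.1067, -0.0267, -0.0133, 0, 0, 0.0125, 1, -0.16, -0.0467, -0.0133, 0, 0, 0.03, 1, -0.2133, -0.0667, -0.0133, 0, 0, 0.05, 1, -0.2667, -0.08, -0.0133, 0, 0, 0.07, 1, -0.32, -0.0933, -0.0133, 0, 0, 0.09, 1, -0.3733, -0.1133, -0.0133, 0, 0, 0.11, 1, -0.4267, -0.1333, -0.0133, 0, 0, 0.12, 1, -0.448, -0.1387, -0.0133, 0, 0, 0.12, 1, -0.448, -0.1387, -0.0133, 0, 0, 0.12]'

```text
clock: 14.45
tool_pos: [0.4622, -0.1775, 0.2708]
eef_rot: [0.805, 0.594, -0.001, -0.001]
contact_force: [-0.6, 0.4, -0.4]
opening: 1.002
finger_force: 0.0
```

```bash
python3 - <<'E'
from h import *
import json
c=cams.camera_params("wrist");cv2.imwrite("pics/r1.png",cams.snapshot("wrist")[:,:,::-1]);json.dump({k:np.asarray(v).tolist() for k,v in c.items()},open("r1.json","w"))
E
```

jog_arm --increments '[1, -0.0533, 0.0133, 0, 0, 0, 0, 1, -0.1067, 0.0267, 0, 0, 0, 0, 1, -0.12, 0.0267, 0, 0, 0, 0, 1, -0.12, 0.0267, 0, 0, 0, 0, 1, -0.12, 0.0267, 0, 0, 0, 0]'

```text
clock: 15.0
tool_pos: [0.4576, -0.2635, 0.272]
eef_rot: [0.802, 0.598, 0.001, -0.001]
contact_force: [-0.5, -0.4, -0.8]
opening: 0.995
finger_force: 0.0
```

```bash
python3 - <<'E'
from h import *
import json
c=cams.camera_params("wrist");im=cams.snapshot("wrist")[:,:,::-1];cv2.imwrite("pics/r2.png",im);json.dump({k:np.asarray(v).tolist() for k,v in c.items()},open("r2.json","w"))
c1={k:np.array(v) for k,v in json.load(open("r1.json")).items()}
g=[]
for cc,i in((c1,cv2.imread("pics/r1.png")),(c,im)):
    p=proj(cc,(.464,-.174,.046)).astype(int);x,y=max(p[0]-60,0),max(p[1]-90,0);print(p,x,y);g.append(cv2.resize(i[y:y+180,x:x+120],(400,600),interpolation=cv2.INTER_CUBIC))
cv2.imwrite("pics/rc.png",np.hstack(g));go(.464,-.174,.2,-.293)
E
```

```text
[321 164] 261 74
[305  99] 245 9
shift [ 0.0873 -0.0194  0.0724] turn [-0.    -0.002  0.004] q [ 0.77  0.56 -0.53  1.8   0.35  0.88 -0.22] t 15.05
```

View pics/rc.png

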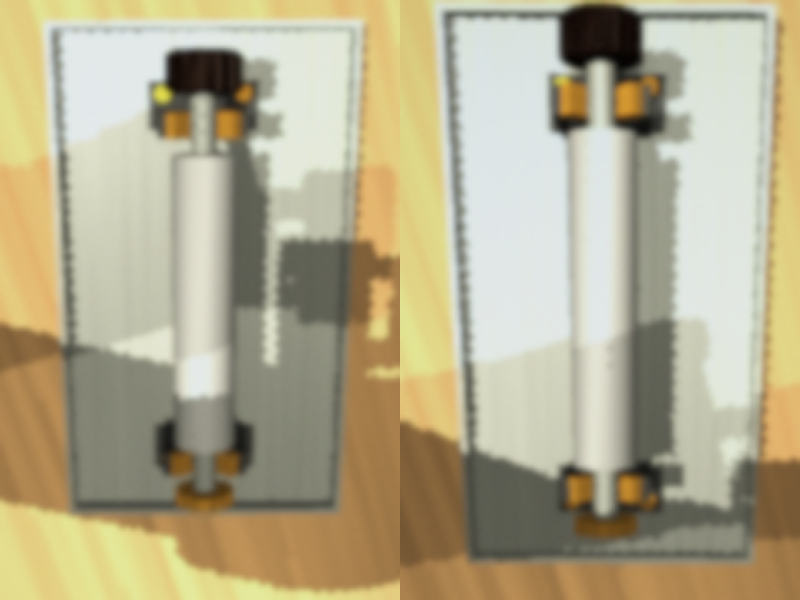

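Barrel ends: view 1 at (202,156) and (204,451), view 2 at (201,128) and (204,470). The knob is on the far (+y) end.

```bash
python3 - <<'E'
from h import *
import json
L=lambda n:{k:np.array(v) for k,v in json.load(open(n)).items()}
a,b=L("r1.json"),L("r2.json")
f=lambda u,v,x,y:np.array([x+u*.3-.35,y+v*.3-.35])
t=[tri(a,f(*p,261,74),b,f(*q,245,9)) for p,q in(((202,156),(201,128)),((204,451),(204,470)))]
for x in t:print(*x)
d=t[0][0]-t[1][0];m=(t[0][0]+t[1][0])/2;ya=np.arctan2(-d[0],d[1]);print("mid",m,"len",np.linalg.norm(d),"yaw",ya)
go(m[0],m[1],.12,ya);go(m[0],m[1],.028,ya)
E
```

```text
[ 0.4816 -0.1184  0.0571] [ 0.3 -0.1] [-0.4  0.1]
[ 0.4466 -0.2336  0.0549] [ 0. -0.] [-0.  0.]
mid [ 0.4641 -0.176   0.056 ] len 0.12041959973359818 yaw -0.29495717795390625
shift [ 0.0853 -0.0187  0.1524] turn [-0.    -0.002  0.006] q [ 0.77  0.56 -0.53  1.8   0.35  0.88 -0.22] t 15.05
shift [ 0.0851 -0.0187  0.2444] turn [-0.    -0.002  0.006] q [ 0.77  0.56 -0.53  1.8   0.35  0.88 -0.22] t 15.05
```

Scaled: 0.15 m is 0.2, 0.12 m is 0.16, 0.005 rad is 0.0013.

jog_arm --increments '[1, 0.04, -0.008, 0.0267, 0, 0, 0, 1, 0.08, -0.016, 0.0533, 0, 0, 0, 1, 0.1133, -0.0249, 0.08, 0, 0, 0.0013, 1, 0.1133, -0.0249, 0.12, 0, 0, 0.0013, 1, 0.1133, -0.0249, 0.16, 0, 0, 0.0013, 1, 0.1133, -0.0249, 0.2, 0, 0, 0.0013, 1, 0.1133, -0.0249, 0.2, 0, 0, 0.0013, 1, 0.1133, -0.0249, 0.2, 0, 0, 0.0013]'

```text
clock: 15.85
tool_pos: [0.464, -0.1778, 0.1227]
eef_rot: [0.803, 0.595, 0.0, -0.0]
contact_force: [0.4, -0.7, -0.6]
opening: 0.999
finger_force: 0.0
```

```bash
python3 - <<'E'
from h import *
go(.4641,-.176,.028,-.295)
E
```

```text
shift [ 0.0017 -0.0004  0.0947] turn [-0.    -0.001 -0.   ] q [ 0.49  0.73 -0.35  2.04  0.55  0.45 -0.57] t 15.85
```

Scaled: 0.094 m is 0.1253, 0.085 m is 0.1133.

jog_arm --increments '[1, 0.0013, 0, 0.0267, 0, 0, 0, 1, 0.0013, 0, 0.06, 0, 0, 0, 1, 0.0013, 0, 0.0933, 0, 0, 0, 1, 0.0013, 0, 0.1133, 0, 0, 0, 1, 0.0013, 0, 0.1253, 0, 0, 0, 1, 0.0013, 0, 0.1253, 0, 0, 0, 0, 0.0013, 0, 0.1253, 0, 0, 0, 0, 0.0013, 0, 0.1253, 0, 0, 0, 0, 0.0013, 0, 0.1253, 0, 0, 0, 0, 0.0013, 0, 0.1253, 0, 0, 0]' --clamp_n 15

```text
clock: 16.85
tool_pos: [0.4642, -0.1787, 0.0287]
eef_rot: [0.804, 0.594, 0.0, 0.0]
contact_force: [-0.5, 0.5, -0.6]
opening: 0.66
finger_force: 0.0
```

jog_arm --increments '[0, 0, 0, 0, 0, 0, 0, 0, 0, 0, 0, 0, 0, 0, 0, 0, 0, 0, 0, 0, 0, 0, 0, 0, 0, 0, 0, 0, 0, 0, 0, 0, 0, 0, 0]' --clamp_n 15

```text
clock: 17.35
tool_pos: [0.4629, -0.1783, 0.0281]
eef_rot: [0.804, 0.594, -0.001, -0.001]
contact_force: [-0.3, 1.5, 0.8]
opening: 0.283
finger_force: 15.0
```

jog_arm --increments '[0, 0, 0, 0, 0, 0, 0, 0, 0, 0, 0, 0, 0, 0, 0, 0, 0, 0, 0, 0, 0, 0, 0, 0, 0, 0, 0, 0, 0, 0, 0, 0, 0, 0, 0]' --clamp_n 50

```text
clock: 17.85
tool_pos: [0.463, -0.1783, 0.0281]
eef_rot: [0.804, 0.594, -0.001, -0.001]
contact_force: [-5.2, 3.0, -0.5]
opening: 0.27
finger_force: 49.9
```

Scaled: -0.1 m is -0.1333, -0.092 m is -0.1227.

jog_arm --increments '[0, 0, 0, -0.0067, 0, 0, 0, 0, 0, 0, -0.016, 0, 0, 0, 0, 0, 0, -0.0293, 0, 0, 0, 0, 0, 0, -0.0467, 0, 0, 0, 0, 0, 0, -0.0667, 0, 0, 0, 0, 0, 0, -0.0867, 0, 0, 0, 0, 0, 0, -0.1067, 0, 0, 0, 0, 0, 0, -0.1227, 0, 0, 0, 0, 0, 0, -0.1333, 0, 0, 0, 0, 0, 0, -0.1333, 0, 0, 0]'

```text
clock: 18.85
tool_pos: [0.4649, -0.179, 0.1297]
eef_rot: [0.804, 0.594, 0.001, 0.001]
contact_force: [0.9, -0.1, -2.7]
opening: 0.273
finger_force: 50.0
```

jog_arm --increments '[0, 0, 0, 0, 0, 0, 0, 0, 0, 0, 0, 0, 0, 0, 0, 0, 0, 0, 0, 0, 0, 0, 0, 0, 0, 0, 0, 0]'

```text
clock: 19.25
tool_pos: [0.4637, -0.1784, 0.1278]
eef_rot: [0.804, 0.594, -0.0, -0.0]
contact_force: [0.3, -0.6, -2.7]
opening: 0.273
finger_force: 50.0
```

```bash
python3 - <<'E'
from h import *
s=r.get_state();print(s["moment"],s["qd"].round(3))
T=cams.camera_params("top");S=cams.camera_params("scene");st=cams.snapshot("scene");tt=cams.snapshot("top")
cv2.imwrite("pics/fs.png",st[:,:,::-1]);cv2.imwrite("pics/ft.png",tt[:,:,::-1])
z=.146;Y=np.array([.2907,.9568,0]);m=np.array([.4641,-.176,z])
print("knob scene",proj(S,m+.098*Y),"pinion",proj(S,m-.087*Y), "hung handle",proj(S,(.4965,.207,.165)))
i=st[:,:,::-1]
k=proj(S,m).astype(int);h=proj(S,(.4965,.207,.11)).astype(int)
cv2.imwrite("pics/final.png",np.hstack([crop(i,k[0]-50,k[1]-50,100,100,4),crop(i,h[0]-50,h[1]-60,100,100,4)]));print(k,h)
E
```

```text
[-0.02100982 -0.05858949 -0.03110015] [ 0.001 -0.003 -0.002  0.001 -0.001 -0.    -0.   ]
knob scene [313.1119679  147.13838373] pinion [262.0149302  109.31264993] hung handle [442.13081485 193.29400208]
[284 126] [435 211]
```

View pics/final.png

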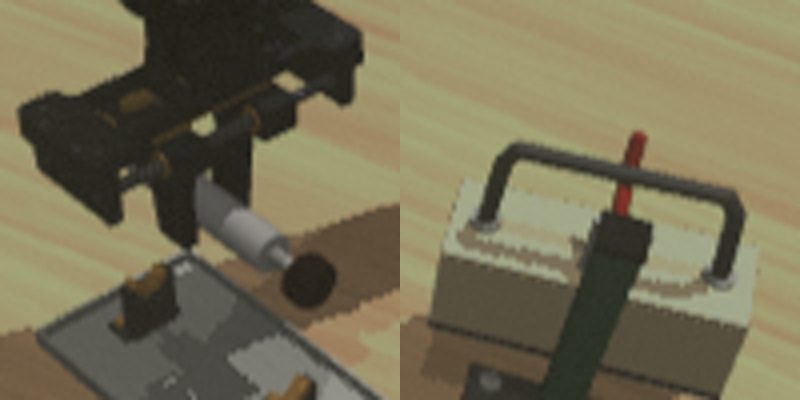

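The roller is held level: its knob face is seen at (311.5,146), against (313,147) predicted for a level roller. The cover hangs on the red rod. Handing in.

```bash
python3 -c "
from plant import r, cams, finish_job
print(finish_job())"
```

```text
the job is handed in; nothing more can be done
None
```

The job is handed in: the cover hangs by its handle on the red hook, and the roller is held level and still about 10 cm above its bearings, at about 19 s of the 67 s allowed; the judge's result was not shown.

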